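# Tighten the spectrometer's window ring with the two-pin spanner

## Robot

A 6-joint arm with a two-finger parallel gripper is mounted at the origin on the work surface. World frame = base frame: x ahead of the robot, y to its left, z up, the work surface at z = 0. Lengths are in m, angles in degrees, forces in N, time in s.
With the tool pointing down it reaches from about 0.375 to 0.9 m from the base axis. Payload 3.1 kg.
Tool frame: the origin (TCP) lies between the finger pads; the fingertips stand 22 mm ahead of it and the grasp point (between the pads) lies 3 mm ahead of it; y points along the fingers, x is the direction in which the jaws open and shut, and the axes are right-handed (so a half turn about y gives the same grasp; the last joint's range is limited). The gripper opens to 87 mm and grips with 3 to 60 N. Pads are 19 mm wide; open, the fingers measure 117 mm over their backs; the gripper's body (75 mm by 190 mm) begins 51 mm behind the grasp point.
Start: joints at [-81.446, 30.224, 82.088, -0, 67.689, -10.227], TCP at [0.201, -0.592, 0.245] pointing down, gripper open.
Joint ranges: [-176.69, 176.69], [-43.24, 126.21], [12.49, 139.97], [-82, 262], [0, 151.66], [-163.58, 163.58]. Speed limits (degrees/s): [159.86, 159.86, 180, 180, 180, 180].

## Interface

Orientations are given as a 3x3 rotation matrix whose columns are the frame's x, y, z axes.
In Python, from rig import bot, imaging, workorder gives the robot as it stands. The module is installed in compiled form; this text tells all that it offers.
- The arm moves only by the tool drive_tool, never from a script. Its argument "commands" is a list of rows, each an object of numbers: "dx", "dy", "dz": the shift along the tool's x, y, z normalised to -1 to 1, where 1 is 4 cm; "wx", "wy", "wz": the turn, a rotation vector about the tool's x, y, z normalised to -1 to 1, where 1 is pi/2 rad; "grip": the finger opening in mm, from 0 to 87. In form: [{"dx": .., "dy": .., "dz": .., "wx": .., "wy": .., "wz": .., "grip": ..}, ...]. A call has 1 to 8 rows; each row shifts and turns the commanded pose from where the row before left it, along the tool's axes as they then stand; what a row does not reach is not made up. A row lasts 1/8 s, in which the tool goes at most 62.5 mm and 10.7 degrees, less where a joint would pass 70% of its speed; a pose out of reach is approached as far as the arm can. A call with a number of a shift or a turn outside -1 to 1 is refused whole. A call with a gripper value outside its range is refused whole. The fingers move at their own pace and stop on an object; the grip force is fixed at half the most. Time passes only in rows, so rows that do not move let the fingers close. It gives the time, the measured TCP pose, the force and the opening at its end, in the units of the state.
- bot.read_state(): the state, without advancing time (a new reading comes with each control period).
- imaging.capture(name): name is "scene" or "top"; returns (picture, depth): 384x512x3 uint8, red, green, blue; 384x512 float32, m along the optical axis (not along the pixel's ray), 0 where there is no reading.
- imaging.get_calibration(name): a dict with "mtx" (3x3 intrinsics, pixels), "dist" ([k1, k2, p1, p2, k3] as OpenCV has them; the pictures are not rectified), "world_to_cam" (4x4, takes a point from world to camera coordinates). Camera axes: x right, y down, z forward; pixel columns grow to the right and rows downward; lengths in m; the calibration is good to about 2 mm. A picture is of the moment at which its call begins. get_calibration takes no time and is no camera call.
- workorder.hand_in(): hands the job in, once; it reports no verdict.
The state is a dict: "time_s": time; "joint_positions": joint angles; "qvel": joint speeds; "tau": joint torques, N m; "position": TCP position; "tcp_rot": TCP orientation; "force": force on the tool from outside, world axes, zero at the start; "moment": the same for the moment, N m; "opening": opening from 0.0 (shut) to 1.0 (fully open).
Only numpy, scipy, OpenCV 4.12 (cv2) and the standard library are available. Lean on these libraries where they do the work, as an engineer would, in place of code of your own. Each camera call takes 0.05 s, during which the arm holds its last target. There are 200 camera calls.

## Task

The retaining ring that holds the quartz window in the spectrometer's window mount is loose. Take the two-pin spanner from its rest, seat both of its pins fully in the ring's two holes before turning, turn the ring clockwise with it until the ring comes up against its stop, then put the spanner back upright in its rest as you found it and let go. Keep the gripper itself off the mount and leave everything else on the bench as it is.

Things in the scene. Friction and masses are not known exactly. Their poses are not given: they have to be found in the camera images.
- window_mount: Window mount, fixed. Aluminium base plate 154 (its x) x 106 (its y) x 12 mm with a bolt head 6 mm high at each corner, and on it an upright grey round cell, 106 mm diameter, rim 46 mm high; a small brass port sticks out of the cell to +y. Inside the rim lies the steel retaining ring, round a glass window. Origin: on the bench under the cell's axis; z up.
- ring_face (a point): Point on the cell's vertical axis level with the ring's top face, 48 mm above the bench (2 mm above the rim); part of the mount, does not turn with the ring. The ring is flat steel, 84 mm outer and 42 mm inner diameter, 13 mm thick, with two round through holes of 10 mm diameter, opposite one another, centres 31 mm from the axis; they show as dark dots.
- ring_base (a point): Point on the axis level with the ring's underside, 35 mm above the bench; part of the mount. Which way the holes lie is not reported: at the start the line through both holes, seen from above, is turned from the mount's x axis by anything from 0.5 rad counter-clockwise to 0.7 rad clockwise. Look for them, or feel for them with the pins. The hole bottoms lie 2 mm below this.
- ring_turn (a joint): How far the ring is screwed in, rad: starts between 0 and 0.2, grows as the ring turns clockwise seen from above, ends at a hard stop at 1.1 (tight). It tells nothing of where the holes lie: that differs from ring to ring. Turning takes about 0.22 N m (friction); the ring does not rise or sink, and stays where it is left.
- spanner: Two-pin spanner, about 0.2 kg: steel crossbar 80 (its x) x 22 (y) x 12 mm; under it at x = +31 and -31 mm two pins, 7 mm diameter, 10 mm long, tapered to 4 mm over the last 3 mm; on its middle a handle block 40 (x) x 16 (y) mm, top 72 mm above the bar's underside, gripped across the 16 mm. Origin: centre of the bar's underside; z up. With the pins fully in, the bar lies on the ring.
- spanner_rest: Black plastic rest block for the spanner, fixed to the bench, 112 (its x) x 54 (its y) x 24 mm. A trough along x in its top, 78 x 14 mm and 18 mm deep, takes both pins while the crossbar lies across the top, along the block's x. Origin: on the bench under its centre.
- rest_top (a point): Centre of the rest block's top face, 24 mm above the bench: about where the spanner's origin lies when it is in its rest.
- beaker: Bystander: glass beaker, 72 mm diameter, 85 mm high, origin under its centre.
- vial0: Bystander: small clear sample bottle, white cap, 38 mm diameter, 72 mm high, nearest the robot; origin under its centre.
- vial1: Bystander: another sample bottle, on the left.
- vial2: Bystander: another sample bottle, on the right.
- spacer: Bystander: plain flat steel ring without holes, 60 mm outer diameter, 8 mm thick, lying on the bench.
- wash_bottle: Bystander: white wash bottle, 70 mm diameter, 190 mm high, on the right; origin under its centre.
- screwdriver: Bystander: screwdriver with a black handle, lying on the left.
Things that resemble listed ones, but are neither listed nor needed, are in the scene too. Leave any purple look-alike of the spanner alone.

How it is judged:
By the outcome, as a careful person would: the job done as asked, in the order asked, and still so for the second after the job is handed in, with the robot touching nothing.
It also fails if it takes over 64 s, if anything falls off the work surface, if the arm or the gripper's body presses on something with over 40 N, if the wrist force passes 120 N, or if a joint passes its speed limit or range.

## Working session

There is one attempt and no reset: what is moved stays moved. The work goes in short steps, Python scripts to look and compute and a tool call to move; the robot and the scene stay as the last step left them, time stands still between calls to the robot, and variables do not carry over. Pictures are saved under pics/ and viewed, on a budget of 10 in all, crops included, one or two more only if the job needs it, and the job is handed in when it is done.

Besides the shell and the picture viewer there is one more tool, called after "Emit:" as a command line: name --argument value ..., lists and objects as JSON in quotes. drive_tool: Moves the arm, as the interface text tells. Its arguments: {"type":"object","properties":{"commands":{"type":"array"}},"required":["commands"]}

```bash
mkdir -p pics
cat > h.py <<'E'
import numpy as np, cv2
from rig import bot, imaging, workorder
def cap(n):
    im,d=imaging.capture(n); c=imaging.get_calibration(n); return im,d,c
def ray(c,uv,z):
    K=np.array(c["mtx"],float);D=np.array(c["dist"],float);T=np.array(c["world_to_cam"],float)
    p=cv2.undistortPoints(np.array(uv,float).reshape(-1,1,2),K,D).reshape(-1,2)
    r=np.c_[p,np.ones(len(p))]@T[:3,:3]; o=-T[:3,:3].T@T[:3,3]
    return o+r*((z-o[2])/r[:,2])[:,None]
def pts(c,d):
    h,w=d.shape;v,u=np.mgrid[:h,:w]
    K=np.array(c["mtx"],float);D=np.array(c["dist"],float);T=np.array(c["world_to_cam"],float)
    p=cv2.undistortPoints(np.stack([u,v],-1).reshape(-1,1,2).astype(float),K,D).reshape(h,w,2)
    P=np.dstack([p,np.ones((h,w))])*d[...,None]
    return (P-T[:3,3])@T[:3,:3]
def proj(c,P):
    K=np.array(c["mtx"],float);D=np.array(c["dist"],float);T=np.array(c["world_to_cam"],float)
    return cv2.projectPoints(np.array(P,float).reshape(-1,3),cv2.Rodrigues(T[:3,:3])[0],T[:3,3],K,D)[0].reshape(-1,2)
def save(n,im): cv2.imwrite("pics/"+n,im[...,::-1])
E
python3 - <<'E'
from h import *
for n in("top","scene"):
    im,d,c=cap(n); save(n+"0.png",cv2.resize(im,None,fx=1.5,fy=1.5,interpolation=2)); T=np.array(c["world_to_cam"]);print(n,c["mtx"],c["dist"],-T[:3,:3].T@T[:3,3],T[:3,:3].round(3).tolist())
print(bot.read_state())
E
```

```text
top [[357.09642492   0.         257.90875908]
 [  0.         357.09642492 187.42640954]
 [  0.           0.           1.        ]] [-0.05881801  0.          0.          0.          0.        ] [ 0.37628421 -0.02666536  1.07063461] [[-0.003, -1.0, 0.006], [-0.988, 0.002, -0.153], [0.153, -0.006, -0.988]]
scene [[454.72004961   0.         260.24081363]
 [  0.         454.72004961 190.5095499 ]
 [  0.           0.           1.        ]] [0.06425315 0.         0.         0.         0.        ] [ 1.09978641 -0.45642458  1.07116256] [[0.631, 0.776, -0.011], [0.628, -0.52, -0.579], [-0.455, 0.359, -0.815]]
{'time_s': 0.1, 'joint_positions': array([-8.14448942e+01,  3.02737971e+01,  8.21481763e+01, -2.06861785e-04,
        6.76900795e+01, -1.02265266e+01]), 'qvel': array([-0.04797472, -0.1842043 , -0.23646238, -0.03608104,  0.01944048,
        0.10954872]), 'tau': array([-6.89139615e-04, -4.40986776e+01, -1.77150679e+01,  6.34528440e-02,
        5.34561288e-02, -5.80393385e-05]), 'position': array([ 0.2011688 , -0.59109347,  0.24367258]), 'tcp_rot': array([[ 3.21963224e-01, -2.94232559e-04,  9.46752130e-01],
       [-9.46750218e-01,  1.93343286e-03,  3.21963175e-01],
       [-1.92521373e-03, -9.99998088e-01,  3.43929538e-04]]), 'force': array([ 0.23407139, -0.53251778,  0.84535985]), 'moment': array([ 0.00903974, -0.00276451, -0.04994855]), 'opening': 1.0011526366210013}
```

View pics/top0.png

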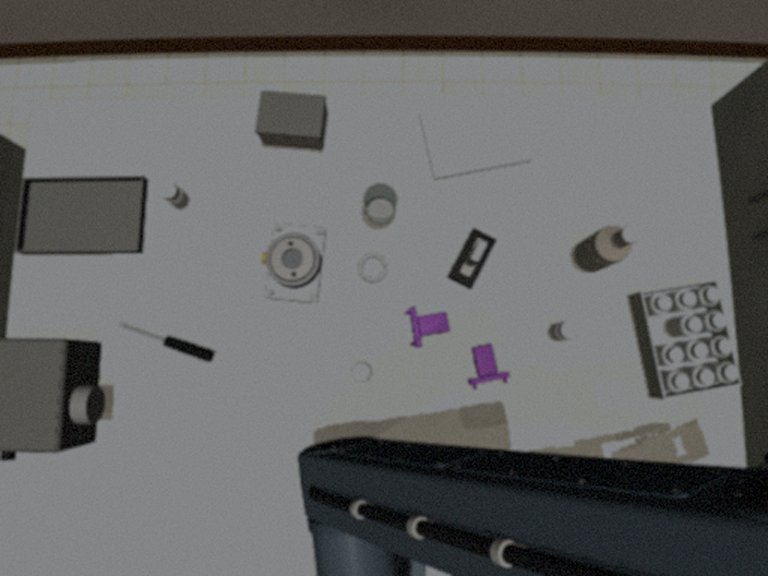

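View pics/scene0.png

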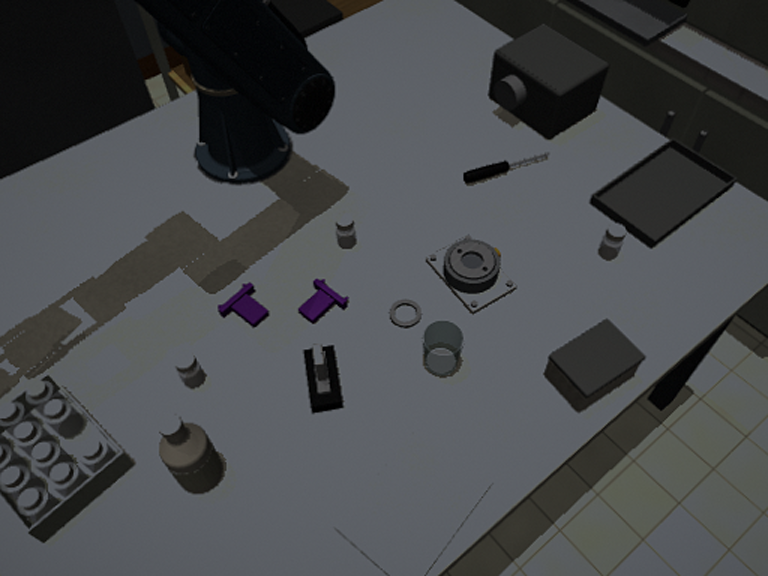

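The top view shows the spanner (grey steel) lying in the black rest at about (471,258). The scene view shows it at (322,370). Look-alikes are two purple spanners at top (430,323) and (487,365), which I rule out by colour. The mount is at top (293,259) and scene (471,265), with the holes as dark dots. The spacer at top (373,268) has no holes, so it isn't the ring. Next I measure, with one close crop.

Run:
```python
from h import *
out=[]
for n,box in(("top",(285,140,345,205)),("scene",(190,215,240,285))):
    im,d,c=cap(n); P=pts(c,d); x0,y0,x1,y1=box
    m=np.zeros(d.shape,bool); m[y0:y1,x0:x1]=1
    z=P[...,2]
    for lo,hi,l in((.085,.11,'handle'),(.028,.045,'bar'),(.015,.030,'rest')):
        s=m&(z>lo)&(z<hi)&(d>0); q=P[s]
        if len(q)<5: print(n,l,len(q));continue
        r=cv2.minAreaRect(q[:,:2].astype(np.float32)*1000); print(n,l,len(q),np.median(q,0).round(4),[np.round(a,1) for a in r])
    # rest by dark mask
    g=im.max(2); dk=((g<45)&m).astype(np.uint8)
    cs=cv2.findContours(dk,0,2)[0]; k=max(cs,key=cv2.contourArea)
    W=ray(c,k.reshape(-1,2),.024); r=cv2.minAreaRect(W[:,:2].astype(np.float32)*1000); print(n,'restmask',[np.round(a,1) for a in r])
    # mount
    b=(165,135,225,210) if n=="top" else (280,150,350,212)
    m=np.zeros(d.shape,bool); m[b[1]:b[3],b[0]:b[2]]=1
    s=m&(z>.040)&(z<.056)&(d>0); uv=np.argwhere(s)[:,::-1]
    q=P[s]; r=cv2.minEnclosingCircle(q[:,:2].astype(np.float32)*1000);print(n,'cell',len(q),np.median(q[:,2]),r, cv2.minAreaRect(q[:,:2].astype(np.float32)*1000))
    s=m&(z>.006)&(z<.022)&(d>0); q=P[s]; print(n,'base',cv2.minAreaRect(q[:,:2].astype(np.float32)*1000))
    for bb in (box,b):
        out.append(cv2.resize(im[bb[1]-5:bb[3]+5,bb[0]-5:bb[2]+5],(390,290),interpolation=cv2.INTER_CUBIC))
        print(bb)
save("crop1.png",cv2.convertScaleAbs(np.vstack([np.hstack(out[:2]),np.hstack(out[2:])]),alpha=1.5))
```

```text
top handle 85 [ 0.5838 -0.2013  0.0956] [array([ 584.6, -202.7]), array([15.9, 40.5]), np.float64(60.3)]
top bar 107 [ 0.5654 -0.1929  0.0352] [array([ 589.4, -206.3]), array([36.2, 99.7]), np.float64(66.5)]
top rest 466 [ 0.5839 -0.2001  0.0243] [array([ 586.3, -202.6]), array([ 54.2, 112.6]), np.float64(61.6)]
top restmask [array([ 584.2, -201.5]), array([ 46.6, 110. ]), np.float64(61.5)]
top cell 826 0.04714577675040034 ((579.7381591796875, 151.53916931152344), 52.84755325317383) ((579.6536254882812, 151.90016174316406), (103.30152130126953, 101.91712188720703), 31.355762481689453)
top base ((586.7611694335938, 143.42906188964844), (157.30984497070312, 211.6163330078125), 85.26124572753906)
(285, 140, 345, 205)
(165, 135, 225, 210)
scene handle 101 [ 0.5872 -0.2063  0.0948] [array([ 585.2, -204.8]), array([15.5, 40.1]), np.float64(61.4)]
scene bar 129 [ 0.6052 -0.2153  0.0351] [array([ 595.3, -202.5]), array([38.1, 88. ]), np.float64(58.5)]
scene rest 577 [ 0.598  -0.2098  0.0235] [array([ 586.5, -204.6]), array([ 53.8, 114.6]), np.float64(61.7)]
scene restmask [array([ 591.2, -207.9]), array([ 53.4, 122.3]), np.float64(61.9)]
scene cell 773 0.04615672975718258 ((580.8756103515625, 151.16961669921875), 54.824642181396484) ((580.7482299804688, 148.76632690429688), (103.94172668457031, 105.23424530029297), 58.35081100463867)
scene base ((572.7196044921875, 144.8478240966797), (182.49949645996094, 197.03042602539062), 51.4565315246582)
(190, 215, 240, 285)
(280, 150, 350, 212)
```

View pics/crop1.png

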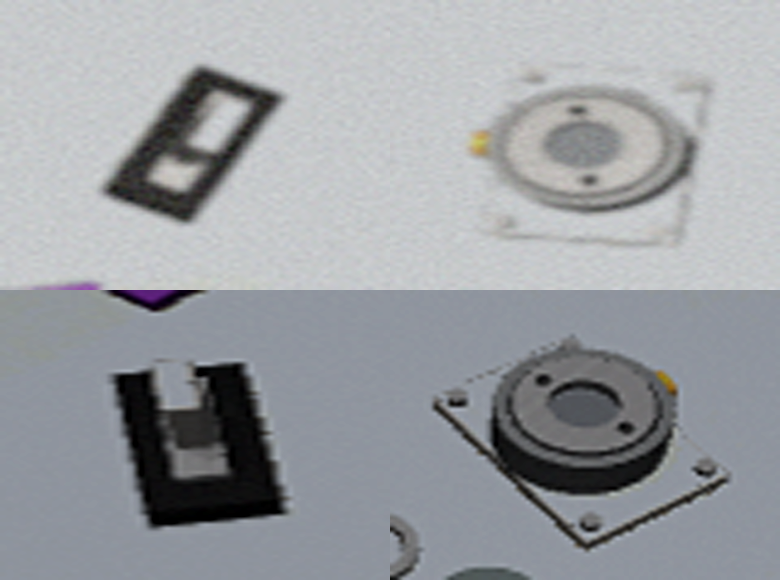

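The close crop confirms the grey spanner in the black rest, with its handle and both ends of the bar visible. The ring has two dark hole dots, near crop (577,110)/(589,180) in the top view and (542,379)/(626,428) in the scene view. Next I measure the holes.

Run:
```python
from h import *
C=np.array([.580,.1515,.048])
for n,rep in(("top",4),("scene",4)):
    ims=[cap(n) for _ in range(rep)]; c=ims[0][2]; d=ims[0][1]
    g=np.mean([i[0].mean(2) for i in ims],0).astype(np.float32)
    # rectify the ring plane: 0.5mm/px, 120mm square about C; row=+x, col=+y
    N=240;a=(np.arange(N)-N/2)*.0005
    X,Y=np.meshgrid(C[0]+a,C[1]+a,indexing='ij')
    uv=proj(c,np.c_[X.ravel(),Y.ravel(),np.full(N*N,.048)]).astype(np.float32)
    R=cv2.remap(g,uv[:,0].reshape(N,N),uv[:,1].reshape(N,N),cv2.INTER_CUBIC)
    rr=np.hypot(X-C[0],Y-C[1])
    k=cv2.getStructuringElement(2,(35,35)); bh=cv2.morphologyEx(R,cv2.MORPH_BLACKHAT,k); bh[(rr<.025)|(rr>.037)]=0
    m=(bh>.5*bh.max()).astype(np.uint8); nn,lab,st,_=cv2.connectedComponentsWithStats(m)
    H=[]
    for i in range(1,nn):
        if st[i,4]<40: continue
        s=lab==i;w=bh[s]; h=np.array([(X[s]*w).sum(),(Y[s]*w).sum()])/w.sum(); H.append(h);print(n,st[i,4]*.25,'mm2',h.round(4))
    if len(H)==2:
        v=H[0]-H[1];print('mid',(H[0]+H[1])/2,'dist',np.linalg.norm(v),'ang',np.degrees(np.arctan2(v[1],v[0])))
    # mount corners: brightness - port by colour
    im=np.mean([i[0].astype(float) for i in ims],0); 
    sat=(im.max(2)-im.min(2)); P=pts(c,d); s=(im[...,0]-im[...,2]>25)&(np.hypot(P[...,0]-.58,P[...,1]-.1515)<.08); print('port',s.sum(),P[s].mean(0) if s.any() else '')
```

```text
top 53.25 mm2 [0.5495 0.1487]
top 46.5 mm2 [0.6103 0.1563]
mid [0.57991065 0.15245976] dist 0.06133002579735722 ang -172.8675428019159
port 19 [0.58542822 0.21153296 0.03012619]
scene 62.75 mm2 [0.5481 0.1466]
scene 63.5 mm2 [0.6096 0.1545]
mid [0.57884995 0.15051399] dist 0.06205130953920755 ang -172.70931204595325
port 11 [0.58998555 0.20962387 0.03393297]
```

Emit:
drive_tool --commands '[{"wy":-0.114},{"wy":-0.114},{"wy":-0.114},{"wy":-0.114},{"wy":-0.114},{"wy":-0.114},{"wy":-0.114},{"wy":-0.114}]'

```text
schema error: expected keys dx, dy, dz, wx, wy, wz, grip
```

Emit:
drive_tool --commands '[{"wy":-0.1125},{"wy":-0.1125},{"wy":-0.1125},{"wy":-0.1125},{"wy":-0.1125},{"dx":0}]'

```text
schema error: expected keys dx, dy, dz, wx, wy, wz, grip
```

```bash
cat > to.py <<'E'
from h import *
import sys
# to.py x y z yaw(tool x): needed shift in tool units and turn, plus tilt
x,y,z,w=map(float,sys.argv[1:5]); s=bot.read_state(); R=np.array(s["tcp_rot"])
print('t',round(s["time_s"],2),'pos',np.round(s["position"],4),'yaw',np.degrees(np.arctan2(R[1,0],R[0,0])).round(2),'open',round(s["opening"]*87,1),'F',np.round(s["force"],1),'M',np.round(s["moment"],2),'j6',round(s["joint_positions"][5],1))
print('shift units',(R.T@(np.array([x,y,z])-s["position"])/.04).round(3))
Rt=np.array([[np.cos(np.radians(w)),0,-np.sin(np.radians(w))],[np.sin(np.radians(w)),0,np.cos(np.radians(w))],[0,-1,0]])
print('turn units',(cv2.Rodrigues(R.T@Rt)[0].ravel()/(np.pi/2)).round(4))
E
python3 to.py .585 -.2035 .2 61.5
```

```text
t 0.6 pos [ 0.2013 -0.5917  0.2446] yaw -71.22 open 87.4 F [-0.1 -0.2  0.2] M [ 0.06  0.02 -0.  ] j6 -10.2
shift units [-6.099  1.114 12.207]
turn units [ 0.     -1.4746  0.    ]
```

Emit:
drive_tool --commands '[{"dx":0,"dy":0,"dz":0,"wx":0,"wy":-0.114,"wz":0,"grip":87},{"dx":0,"dy":0,"dz":0,"wx":0,"wy":-0.114,"wz":0,"grip":87},{"dx":0,"dy":0,"dz":0,"wx":0,"wy":-0.114,"wz":0,"grip":87},{"dx":0,"dy":0,"dz":0,"wx":0,"wy":-0.114,"wz":0,"grip":87},{"dx":0,"dy":0,"dz":0,"wx":0,"wy":-0.114,"wz":0,"grip":87},{"dx":0,"dy":0,"dz":0,"wx":0,"wy":-0.114,"wz":0,"grip":87},{"dx":0,"dy":0,"dz":0,"wx":0,"wy":-0.114,"wz":0,"grip":87},{"dx":0,"dy":0,"dz":0,"wx":0,"wy":-0.114,"wz":0,"grip":87}]'

```text
time_s: 1.6
position: [0.2012, -0.5917, 0.2446]
tcp_rot: [[0.981, 0.0, -0.194], [0.194, -0.0, 0.981], [-0.0, -1.0, -0.0]]
force: [-0.4, 0.1, -0.2]
opening: 1.001
```

Emit:
drive_tool --commands '[{"dx":0,"dy":0,"dz":0,"wx":0,"wy":-0.1125,"wz":0,"grip":87},{"dx":0,"dy":0,"dz":0,"wx":0,"wy":-0.1125,"wz":0,"grip":87},{"dx":0,"dy":0,"dz":0,"wx":0,"wy":-0.1125,"wz":0,"grip":87},{"dx":0,"dy":0,"dz":0,"wx":0,"wy":-0.1125,"wz":0,"grip":87},{"dx":0,"dy":0,"dz":0,"wx":0,"wy":-0.1125,"wz":0,"grip":87},{"dx":0,"dy":0,"dz":0,"wx":0,"wy":0,"wz":0,"grip":87},{"dx":0,"dy":0,"dz":0,"wx":0,"wy":0,"wz":0,"grip":87}]'

```text
time_s: 2.48
position: [0.2012, -0.5917, 0.2446]
tcp_rot: [[0.48, 0.0, -0.877], [0.877, -0.0, 0.48], [-0.0, -1.0, -0.0]]
force: [0.2, 0.6, 0.2]
opening: 1.0
```

```bash
python3 to.py .585 -.2035 .2 61.5
```

```text
t 2.48 pos [ 0.2012 -0.5917  0.2446] yaw 61.34 open 87.0 F [0.2 0.6 0.2] M [ 0.08 -0.2   0.05] j6 -142.8
shift units [13.118  1.115 -3.764]
turn units [ 0.     -0.0018 -0.    ]
```

Emit:
drive_tool --commands '[{"dx":0.82,"dy":0,"dz":-0.235,"wx":0,"wy":0,"wz":0,"grip":87},{"dx":0.82,"dy":0,"dz":-0.235,"wx":0,"wy":0,"wz":0,"grip":87},{"dx":0.82,"dy":0,"dz":-0.235,"wx":0,"wy":0,"wz":0,"grip":87},{"dx":0.82,"dy":0,"dz":-0.235,"wx":0,"wy":0,"wz":0,"grip":87},{"dx":0.82,"dy":0,"dz":-0.235,"wx":0,"wy":0,"wz":0,"grip":87},{"dx":0.82,"dy":0,"dz":-0.235,"wx":0,"wy":0,"wz":0,"grip":87},{"dx":0.82,"dy":0,"dz":-0.235,"wx":0,"wy":0,"wz":0,"grip":87},{"dx":0.82,"dy":0,"dz":-0.235,"wx":0,"wy":0,"wz":0,"grip":87}]'

```text
time_s: 3.48
position: [0.3934, -0.3963, 0.2447]
tcp_rot: [[0.479, 0.0, -0.878], [0.878, -0.0, 0.479], [-0.0, -1.0, -0.0]]
force: [-0.1, 0.7, 0.2]
opening: 0.997
```

Emit:
drive_tool --commands '[{"dx":0.82,"dy":0,"dz":-0.235,"wx":0,"wy":0,"wz":0,"grip":60},{"dx":0.82,"dy":0,"dz":-0.235,"wx":0,"wy":0,"wz":0,"grip":60},{"dx":0.82,"dy":0,"dz":-0.235,"wx":0,"wy":0,"wz":0,"grip":60},{"dx":0.82,"dy":0,"dz":-0.235,"wx":0,"wy":0,"wz":0,"grip":60},{"dx":0.82,"dy":0,"dz":-0.235,"wx":0,"wy":0,"wz":0,"grip":60},{"dx":0.82,"dy":0,"dz":-0.235,"wx":0,"wy":0,"wz":0,"grip":60},{"dx":0.82,"dy":0,"dz":-0.235,"wx":0,"wy":0,"wz":0,"grip":60},{"dx":0.82,"dy":0,"dz":-0.235,"wx":0,"wy":0,"wz":0,"grip":60}]'

```text
time_s: 4.47
position: [0.5847, -0.2015, 0.2446]
tcp_rot: [[0.479, 0.0, -0.878], [0.878, -0.0, 0.479], [-0.0, -1.0, -0.0]]
force: [-0.2, -1.1, 1.0]
opening: 0.688
```

Emit:
drive_tool --commands '[{"dx":0,"dy":0,"dz":0,"wx":0,"wy":0,"wz":0,"grip":60},{"dx":0,"dy":0,"dz":0,"wx":0,"wy":0,"wz":0,"grip":60}]'

```text
time_s: 4.72
position: [0.5835, -0.2026, 0.2444]
tcp_rot: [[0.478, -0.001, -0.878], [0.878, -0.0, 0.478], [-0.001, -1.0, 0.001]]
force: [0.9, 0.6, -0.6]
opening: 0.689
```

```bash
python3 to.py .585 -.2035 .077 61.5
```

```text
t 4.72 pos [ 0.5835 -0.2026  0.2444] yaw 61.46 open 59.9 F [ 0.9  0.6 -0.6] M [ 0.06 -0.17  0.02] j6 -90.9
shift units [-0.     4.185 -0.047]
turn units [-0.0003 -0.0005 -0.0004]
```

Emit:
drive_tool --commands '[{"dx":0,"dy":0.8,"dz":-0.047,"wx":0,"wy":0,"wz":0,"grip":60},{"dx":0,"dy":0.8,"dz":0,"wx":0,"wy":0,"wz":0,"grip":60},{"dx":0,"dy":0.8,"dz":0,"wx":0,"wy":0,"wz":0,"grip":60},{"dx":0,"dy":0.7,"dz":0,"wx":0,"wy":0,"wz":0,"grip":60},{"dx":0,"dy":0.6,"dz":0,"wx":0,"wy":0,"wz":0,"grip":60},{"dx":0,"dy":0.485,"dz":0,"wx":0,"wy":0,"wz":0,"grip":60},{"dx":0,"dy":0,"dz":0,"wx":0,"wy":0,"wz":0,"grip":60}]'

```text
time_s: 5.6
position: [0.5842, -0.2035, 0.0757]
tcp_rot: [[0.479, -0.003, -0.878], [0.878, 0.002, 0.479], [-0.0, -1.0, 0.003]]
force: [-0.2, 0.1, -0.3]
opening: 0.69
```

Emit:
drive_tool --commands '[{"dx":0,"dy":0,"dz":0,"wx":0,"wy":0,"wz":0,"grip":20},{"dx":0,"dy":0,"dz":0,"wx":0,"wy":0,"wz":0,"grip":20},{"dx":0,"dy":0,"dz":0,"wx":0,"wy":0,"wz":0,"grip":20},{"dx":0,"dy":0,"dz":0,"wx":0,"wy":0,"wz":0,"grip":10},{"dx":0,"dy":0,"dz":0,"wx":0,"wy":0,"wz":0,"grip":10},{"dx":0,"dy":0,"dz":0,"wx":0,"wy":0,"wz":0,"grip":10},{"dx":0,"dy":0,"dz":0,"wx":0,"wy":0,"wz":0,"grip":10}]'

```text
time_s: 6.48
position: [0.5856, -0.2033, 0.0773]
tcp_rot: [[0.477, 0.0, -0.879], [0.879, -0.0, 0.477], [-0.0, -1.0, -0.0]]
force: [-0.2, -0.5, 2.3]
opening: 0.182
```

```bash
python3 to.py .585 -.2035 .077 61.5
```

```text
t 6.47 pos [ 0.5856 -0.2033  0.0773] yaw 61.49 open 15.8 F [-0.2 -0.5  2.3] M [ 0.01 -0.1   0.  ] j6 -90.9
shift units [-0.011  0.008  0.011]
turn units [ 0.0001 -0.0001 -0.0001]
```

Emit:
drive_tool --commands '[{"dx":0,"dy":-0.3,"dz":0,"wx":0,"wy":0,"wz":0,"grip":10},{"dx":0,"dy":-0.4,"dz":0,"wx":0,"wy":0,"wz":0,"grip":10},{"dx":0,"dy":-0.6,"dz":0,"wx":0,"wy":0,"wz":0,"grip":10},{"dx":0,"dy":-0.6,"dz":0,"wx":0,"wy":0,"wz":0,"grip":10},{"dx":0,"dy":-0.6,"dz":0,"wx":0,"wy":0,"wz":0,"grip":10},{"dx":0,"dy":-0.5,"dz":0,"wx":0,"wy":0,"wz":0,"grip":10}]'

```text
time_s: 7.22
position: [0.5857, -0.2032, 0.1993]
tcp_rot: [[0.477, 0.001, -0.879], [0.879, -0.001, 0.477], [0.0, -1.0, -0.002]]
force: [0.8, 0.2, -3.3]
opening: 0.179
```

Emit:
drive_tool --commands '[{"dx":0,"dy":0,"dz":0,"wx":0,"wy":-0.08,"wz":0,"grip":10},{"dx":0,"dy":0,"dz":0,"wx":0,"wy":-0.08,"wz":0,"grip":10},{"dx":0,"dy":0,"dz":0,"wx":0,"wy":-0.08,"wz":0,"grip":10},{"dx":0,"dy":0,"dz":0,"wx":0,"wy":-0.08,"wz":0,"grip":10},{"dx":0,"dy":0,"dz":0,"wx":0,"wy":-0.077,"wz":0,"grip":10},{"dx":0,"dy":0,"dz":0,"wx":0,"wy":0,"wz":0,"grip":10}]'

```text
time_s: 7.98
position: [0.5855, -0.2032, 0.198]
tcp_rot: [[-0.124, 0.001, -0.992], [0.992, -0.0, -0.124], [-0.0, -1.0, -0.001]]
force: [-0.7, 0.3, -2.7]
opening: 0.182
```

```bash
python3 to.py .5794 .1515 .19 97.2
```

```text
t 7.97 pos [ 0.5855 -0.2032  0.198 ] yaw 97.14 open 15.8 F [-0.7  0.3 -2.7] M [ 0.17 -0.14  0.01] j6 -126.6
shift units [ 8.817  0.198 -0.949]
turn units [ 0.0004 -0.0007 -0.0002]
```

Emit:
drive_tool --commands '[{"dx":0.63,"dy":0,"dz":-0.068,"wx":0,"wy":0,"wz":0,"grip":10},{"dx":0.63,"dy":0,"dz":-0.068,"wx":0,"wy":0,"wz":0,"grip":10},{"dx":0.63,"dy":0,"dz":-0.068,"wx":0,"wy":0,"wz":0,"grip":10},{"dx":0.63,"dy":0,"dz":-0.068,"wx":0,"wy":0,"wz":0,"grip":10},{"dx":0.63,"dy":0,"dz":-0.068,"wx":0,"wy":0,"wz":0,"grip":10},{"dx":0.63,"dy":0,"dz":-0.068,"wx":0,"wy":0,"wz":0,"grip":10},{"dx":0.63,"dy":0,"dz":-0.068,"wx":0,"wy":0,"wz":0,"grip":10}]'

```text
time_s: 8.85
position: [0.5815, -0.0234, 0.1974]
tcp_rot: [[-0.125, -0.0, -0.992], [0.992, 0.001, -0.125], [0.001, -1.0, 0.0]]
force: [-0.5, -0.9, -2.9]
opening: 0.181
```

Emit:
drive_tool --commands '[{"dx":0.63,"dy":0,"dz":-0.068,"wx":0,"wy":0,"wz":0,"grip":10},{"dx":0.63,"dy":0,"dz":-0.068,"wx":0,"wy":0,"wz":0,"grip":10},{"dx":0.63,"dy":0,"dz":-0.068,"wx":0,"wy":0,"wz":0,"grip":10},{"dx":0.63,"dy":0,"dz":-0.068,"wx":0,"wy":0,"wz":0,"grip":10},{"dx":0.63,"dy":0,"dz":-0.068,"wx":0,"wy":0,"wz":0,"grip":10},{"dx":0.63,"dy":0,"dz":-0.068,"wx":0,"wy":0,"wz":0,"grip":10},{"dx":0.63,"dy":0,"dz":-0.068,"wx":0,"wy":0,"wz":0,"grip":10},{"dx":0,"dy":0,"dz":0,"wx":0,"wy":0,"wz":0,"grip":10}]'

```text
time_s: 9.85
position: [0.5777, 0.1544, 0.1973]
tcp_rot: [[-0.128, -0.001, -0.992], [0.992, 0.001, -0.128], [0.001, -1.0, 0.001]]
force: [-0.5, -1.1, -3.1]
opening: 0.182
```

Emit:
drive_tool --commands '[{"dx":0,"dy":0.5,"dz":0,"wx":0,"wy":0,"wz":0,"grip":10},{"dx":0,"dy":0.5,"dz":0,"wx":0,"wy":0,"wz":0,"grip":10},{"dx":0,"dy":0.5,"dz":0,"wx":0,"wy":0,"wz":0,"grip":10},{"dx":0,"dy":0.3,"dz":0,"wx":0,"wy":0,"wz":0,"grip":10},{"dx":0,"dy":0,"dz":0,"wx":0,"wy":0,"wz":0,"grip":10},{"dx":0,"dy":0,"dz":0,"wx":0,"wy":0,"wz":0,"grip":10}]'

```text
time_s: 10.6
position: [0.5796, 0.1515, 0.1259]
tcp_rot: [[-0.125, 0.001, -0.992], [0.992, 0.0, -0.125], [-0.0, -1.0, -0.001]]
force: [0.2, 0.7, -1.7]
opening: 0.184
```

```bash
python3 to.py .5794 .1515 .113 97.2
python3 - <<'E'
from h import *
im,d,c=cap("scene"); a=cv2.resize(im[140:225,265:365],(600,510),interpolation=2); save("s1.png",cv2.convertScaleAbs(a,alpha=1.6))
E
```

```text
t 10.6 pos [0.5796 0.1515 0.1259] yaw 97.2 open 16.0 F [ 0.2  0.7 -1.7] M [ 0.12 -0.14  0.  ] j6 -93.2
shift units [0.    0.322 0.004]
turn units [ 0.0009 -0.     -0.0001]
```

View pics/s1.png

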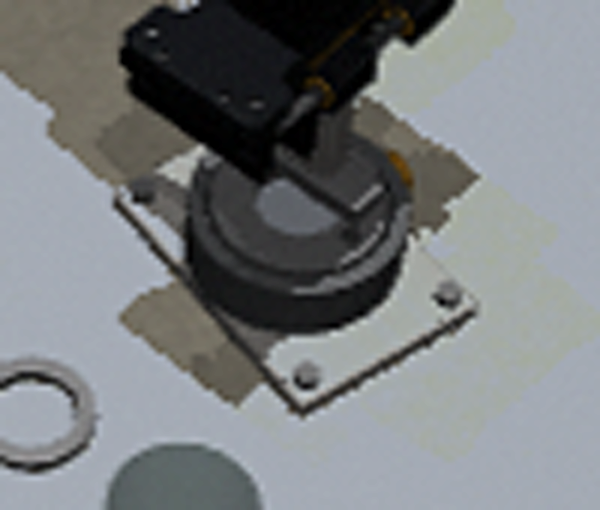

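The scene crop shows the bar level over the ring, with its near pin at about (355,225) beside the near hole. I'll go down gently and check the force.

Emit:
drive_tool --commands '[{"dx":0,"dy":0.15,"dz":0,"wx":0,"wy":0,"wz":0,"grip":10},{"dx":0,"dy":0.15,"dz":0,"wx":0,"wy":0,"wz":0,"grip":10},{"dx":0,"dy":0.05,"dz":0,"wx":0,"wy":0,"wz":0,"grip":10},{"dx":0,"dy":0.05,"dz":0,"wx":0,"wy":0,"wz":0,"grip":10},{"dx":0,"dy":0.05,"dz":0,"wx":0,"wy":0,"wz":0,"grip":10},{"dx":0,"dy":0,"dz":0,"wx":0,"wy":0,"wz":0,"grip":10}]'

```text
time_s: 11.4
position: [0.579, 0.1516, 0.107]
tcp_rot: [[-0.126, -0.0, -0.992], [0.992, 0.0, -0.126], [0.0, -1.0, 0.0]]
force: [-0.9, 0.1, -2.5]
opening: 0.183
```

```bash
python3 to.py .5794 .1515 .1013 97.2
```

```text
t 11.4 pos [0.579  0.1516 0.107 ] yaw 97.21 open 16.0 F [-0.9  0.1 -2.5] M [ 0.12 -0.15  0.04] j6 -93.2
shift units [-0.003  0.143 -0.009]
turn units [-0.0001  0.0002  0.    ]
```

Pins are 4 mm below the ring face with no resistance, so they are in the holes.

Emit:
drive_tool --commands '[{"dx":0,"dy":0.05,"dz":0,"wx":0,"wy":0,"wz":0,"grip":10},{"dx":0,"dy":0.05,"dz":0,"wx":0,"wy":0,"wz":0,"grip":10},{"dx":0,"dy":0.05,"dz":0,"wx":0,"wy":0,"wz":0,"grip":10},{"dx":0,"dy":0,"dz":0,"wx":0,"wy":0,"wz":0,"grip":10},{"dx":0,"dy":0,"dz":0,"wx":0,"wy":0,"wz":0,"grip":10}]'

```text
time_s: 12.02
position: [0.5791, 0.1516, 0.1013]
tcp_rot: [[-0.126, 0.0, -0.992], [0.992, 0.0, -0.126], [0.0, -1.0, -0.0]]
force: [-1.7, 0.6, -0.6]
opening: 0.182
```

```bash
python3 to.py .5794 .1515 .1013 97.2
```

```text
t 12.03 pos [0.5791 0.1516 0.1013] yaw 97.22 open 15.8 F [-1.7  0.6 -0.6] M [ 0.11 -0.08  0.  ] j6 -93.2
shift units [-0.003 -0.    -0.006]
turn units [0.0002 0.0002 0.    ]
```

Emit:
drive_tool --commands '[{"dx":0,"dy":0.02,"dz":0,"wx":0,"wy":0,"wz":0,"grip":10},{"dx":0,"dy":0.01,"dz":0,"wx":0,"wy":0,"wz":0,"grip":10},{"dx":0,"dy":0,"dz":0,"wx":0,"wy":0,"wz":0,"grip":10},{"dx":0,"dy":0,"dz":0,"wx":0,"wy":0,"wz":0,"grip":10}]'

```text
time_s: 12.52
position: [0.5792, 0.1516, 0.1012]
tcp_rot: [[-0.126, 0.001, -0.992], [0.992, -0.0, -0.126], [-0.0, -1.0, -0.001]]
force: [-1.6, -0.7, 6.1]
opening: 0.18
```

```bash
python3 to.py .5794 .1515 .1013 97.2
```

```text
t 12.53 pos [0.5792 0.1516 0.1012] yaw 97.22 open 15.6 F [-1.6 -0.7  6.1] M [ 0.09  0.28 -0.02] j6 -93.2
shift units [-0.003 -0.002 -0.005]
turn units [ 0.0004  0.0002 -0.0001]
```

The bar is down on the ring at z 0.1012 with about 8 N of press, so it is fully seated. Now I turn clockwise.

Emit:
drive_tool --commands '[{"dx":0,"dy":0,"dz":0,"wx":0,"wy":0.05,"wz":0,"grip":10},{"dx":0,"dy":0,"dz":0,"wx":0,"wy":0.05,"wz":0,"grip":10},{"dx":0,"dy":0,"dz":0,"wx":0,"wy":0.05,"wz":0,"grip":10},{"dx":0,"dy":0,"dz":0,"wx":0,"wy":0.05,"wz":0,"grip":10},{"dx":0,"dy":0,"dz":0,"wx":0,"wy":0.05,"wz":0,"grip":10},{"dx":0,"dy":0,"dz":0,"wx":0,"wy":0,"wz":0,"grip":10}]'

```text
time_s: 13.28
position: [0.5794, 0.1519, 0.1012]
tcp_rot: [[0.264, 0.001, -0.965], [0.965, 0.0, 0.264], [0.001, -1.0, -0.001]]
force: [-0.6, 0.2, 5.1]
opening: 0.183
```

```bash
python3 to.py .5794 .1515 .1013 74.7
```

```text
t 13.28 pos [0.5794 0.1519 0.1012] yaw 74.7 open 15.9 F [-0.6  0.2  5.1] M [ 0.19  0.17 -0.01] j6 -70.7
shift units [-0.009 -0.003 -0.002]
turn units [ 0.0007 -0.      0.0005]
```

Emit:
drive_tool --commands '[{"dx":0,"dy":0,"dz":0,"wx":0,"wy":0.04,"wz":0,"grip":10},{"dx":0,"dy":0,"dz":0,"wx":0,"wy":0.04,"wz":0,"grip":10},{"dx":0,"dy":0,"dz":0,"wx":0,"wy":0.04,"wz":0,"grip":10},{"dx":0,"dy":0,"dz":0,"wx":0,"wy":0.04,"wz":0,"grip":10},{"dx":0,"dy":0,"dz":0,"wx":0,"wy":0.04,"wz":0,"grip":10}]'

```text
time_s: 13.9
position: [0.5793, 0.1517, 0.1012]
tcp_rot: [[0.549, 0.001, -0.836], [0.836, -0.0, 0.549], [0.001, -1.0, -0.001]]
force: [-1.4, -0.1, 6.2]
opening: 0.179
```

```bash
python3 to.py .5794 .1515 .1013 56.7
python3 - <<'E'
from h import *
im,d,c=cap("scene"); a=cv2.resize(im[140:225,265:365],(600,510),interpolation=2); save("s2.png",cv2.convertScaleAbs(a,alpha=1.6))
E
```

```text
t 13.9 pos [0.5793 0.1517 0.1012] yaw 56.67 open 15.6 F [-1.4 -0.1  6.2] M [0.12 0.22 0.19] j6 -52.7
shift units [-0.004 -0.003 -0.004]
turn units [ 0.0006 -0.0003  0.0004]
```

View pics/s2.png

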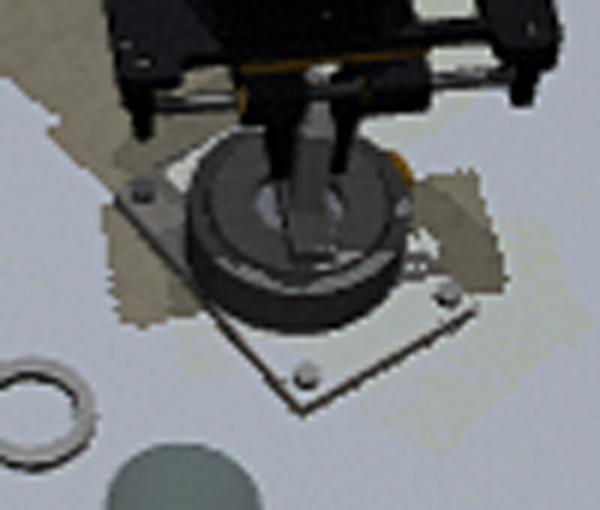

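The bar has turned on the ring and lies flat. The moment about the axis is 0.19 N m, which matches the ring's friction. I continue in small steps, watching for the moment rise at the stop.

Emit:
drive_tool --commands '[{"dx":0,"dy":0,"dz":0,"wx":0,"wy":0.03,"wz":0,"grip":10},{"dx":0,"dy":0,"dz":0,"wx":0,"wy":0.03,"wz":0,"grip":10},{"dx":0,"dy":0,"dz":0,"wx":0,"wy":0.03,"wz":0,"grip":10},{"dx":0,"dy":0,"dz":0,"wx":0,"wy":0.03,"wz":0,"grip":10}]'

```text
time_s: 14.45
position: [0.5792, 0.1517, 0.1012]
tcp_rot: [[0.696, 0.001, -0.718], [0.718, -0.0, 0.696], [0.0, -1.0, -0.001]]
force: [-1.6, -0.7, 6.8]
opening: 0.18
```

```bash
python3 to.py .5794 .1515 .1013 45.9
```

```text
t 14.45 pos [0.5792 0.1517 0.1012] yaw 45.9 open 15.6 F [-1.6 -0.7  6.8] M [0.12 0.3  0.2 ] j6 -41.9
shift units [ 0.    -0.004 -0.006]
turn units [ 0.0005 -0.      0.0003]
```

Emit:
drive_tool --commands '[{"dx":0,"dy":0,"dz":0,"wx":0,"wy":0.02,"wz":0,"grip":10},{"dx":0,"dy":0,"dz":0,"wx":0,"wy":0.02,"wz":0,"grip":10}]'

```text
time_s: 14.7
position: [0.5792, 0.1516, 0.1012]
tcp_rot: [[0.739, 0.001, -0.673], [0.673, -0.0, 0.739], [0.0, -1.0, -0.001]]
force: [-1.7, 0.6, 6.5]
opening: 0.182
```

```bash
python3 to.py .5794 .1515 .1013 42.3
```

```text
t 14.7 pos [0.5792 0.1516 0.1012] yaw 42.33 open 15.8 F [-1.7  0.6  6.5] M [0.09 0.22 0.24] j6 -38.3
shift units [ 0.001 -0.003 -0.006]
turn units [0.0004 0.0003 0.0003]
```

Turned about 55° so far with no stop yet.

Emit:
drive_tool --commands '[{"dx":0,"dy":0,"dz":0,"wx":0,"wy":0.02,"wz":0,"grip":10},{"dx":0,"dy":0,"dz":0,"wx":0,"wy":0.02,"wz":0,"grip":10}]'

```text
time_s: 14.95
position: [0.5793, 0.1516, 0.1012]
tcp_rot: [[0.779, 0.001, -0.627], [0.627, -0.0, 0.779], [0.0, -1.0, -0.001]]
force: [-1.4, 0.9, 5.2]
opening: 0.18
```

```bash
python3 to.py .5794 .1515 .1013 38.7
```

```text
t 14.95 pos [0.5793 0.1516 0.1012] yaw 38.81 open 15.7 F [-1.4  0.9  5.2] M [0.14 0.22 0.6 ] j6 -34.8
shift units [ 0.001 -0.003 -0.005]
turn units [0.0006 0.0013 0.0003]
```

Emit:
drive_tool --commands '[{"dx":0,"dy":0,"dz":0,"wx":0,"wy":0.02,"wz":0,"grip":10}]'

```text
time_s: 15.08
position: [0.5794, 0.1515, 0.1012]
tcp_rot: [[0.798, 0.001, -0.603], [0.603, -0.001, 0.798], [0.0, -1.0, -0.002]]
force: [-0.9, 0.3, 5.2]
opening: 0.184
```

```bash
python3 to.py .5794 .1515 .1013 36.9
```

```text
t 15.07 pos [0.5794 0.1515 0.1012] yaw 37.1 open 16.1 F [-0.9  0.3  5.2] M [-0.04  0.07  0.78] j6 -33.0
shift units [-0.    -0.003 -0.001]
turn units [0.0011 0.0022 0.0003]
```

Emit:
drive_tool --commands '[{"dx":0,"dy":0,"dz":0,"wx":0,"wy":0.01,"wz":0,"grip":10},{"dx":0,"dy":0,"dz":0,"wx":0,"wy":0,"wz":0,"grip":10}]'

```text
time_s: 15.32
position: [0.5795, 0.1514, 0.1012]
tcp_rot: [[0.806, 0.002, -0.592], [0.592, -0.001, 0.806], [0.0, -1.0, -0.002]]
force: [-0.6, 0.6, 6.6]
opening: 0.187
```

```bash
python3 to.py .5794 .1515 .1013 36
```

```text
t 15.32 pos [0.5795 0.1514 0.1012] yaw 36.27 open 16.3 F [-0.6  0.6  6.6] M [-0.04  0.16  0.8 ] j6 -32.2
shift units [-0.    -0.003  0.002]
turn units [0.0013 0.003  0.0003]
```

Emit:
drive_tool --commands '[{"dx":0,"dy":0,"dz":0,"wx":0,"wy":-0.02,"wz":0,"grip":10},{"dx":0,"dy":0,"dz":0,"wx":0,"wy":-0.02,"wz":0,"grip":10},{"dx":0,"dy":0,"dz":0,"wx":0,"wy":0,"wz":0,"grip":10}]'

```text
time_s: 15.7
position: [0.5795, 0.1515, 0.1012]
tcp_rot: [[0.77, 0.001, -0.638], [0.638, -0.0, 0.77], [0.001, -1.0, -0.001]]
force: [-1.0, -0.3, 5.5]
opening: 0.181
```

```bash
python3 to.py .5794 .1515 .1013 42
```

```text
t 15.7 pos [0.5795 0.1515 0.1012] yaw 39.67 open 15.7 F [-1.  -0.3  5.5] M [-0.05  0.19  0.08] j6 -35.7
shift units [-0.001 -0.003  0.001]
turn units [ 0.0007 -0.0259  0.0005]
```

The moment rose from 0.22 to 0.8 N m and the bar stopped turning, with the grip starting to give: this is the hard stop, about 57° from the start. It's unloaded now, so I centre the pins in their play and lift.

Emit:
drive_tool --commands '[{"dx":0,"dy":0,"dz":0,"wx":0,"wy":-0.015,"wz":0,"grip":10},{"dx":0,"dy":-0.05,"dz":0,"wx":0,"wy":-0.01,"wz":0,"grip":10},{"dx":0,"dy":-0.1,"dz":0,"wx":0,"wy":0,"wz":0,"grip":10},{"dx":0,"dy":-0.1,"dz":0,"wx":0,"wy":0,"wz":0,"grip":10},{"dx":0,"dy":-0.2,"dz":0,"wx":0,"wy":0,"wz":0,"grip":10},{"dx":0,"dy":-0.4,"dz":0,"wx":0,"wy":0,"wz":0,"grip":10},{"dx":0,"dy":-0.6,"dz":0,"wx":0,"wy":0,"wz":0,"grip":10},{"dx":0,"dy":-0.6,"dz":0,"wx":0,"wy":0,"wz":0,"grip":10}]'

```text
time_s: 16.7
position: [0.5791, 0.1516, 0.1836]
tcp_rot: [[0.745, 0.001, -0.667], [0.667, 0.0, 0.745], [0.001, -1.0, -0.0]]
force: [0.4, -0.3, -2.6]
opening: 0.184
```

Emit:
drive_tool --commands '[{"dx":0,"dy":-0.4,"dz":0,"wx":0,"wy":0,"wz":0,"grip":10},{"dx":0,"dy":0,"dz":0,"wx":0,"wy":-0.07,"wz":0,"grip":10},{"dx":0,"dy":0,"dz":0,"wx":0,"wy":-0.07,"wz":0,"grip":10},{"dx":0,"dy":0,"dz":0,"wx":0,"wy":-0.07,"wz":0,"grip":10},{"dx":0,"dy":0,"dz":0,"wx":0,"wy":0,"wz":0,"grip":10},{"dx":0,"dy":0,"dz":0,"wx":0,"wy":0,"wz":0,"grip":10}]'

```text
time_s: 17.45
position: [0.579, 0.1516, 0.1981]
tcp_rot: [[0.49, -0.0, -0.872], [0.872, 0.0, 0.49], [0.0, -1.0, 0.0]]
force: [0.2, 1.5, -2.1]
opening: 0.182
```

```bash
python3 to.py .5856 -.2033 .19 61.5
```

```text
t 17.45 pos [0.579  0.1516 0.1981] yaw 60.68 open 15.8 F [ 0.2  1.5 -2.1] M [ 0.03 -0.14 -0.03] j6 -56.7
shift units [-7.654  0.203 -4.489]
turn units [-0.     -0.0091  0.    ]
```

Emit:
drive_tool --commands '[{"dx":-0.547,"dy":0,"dz":-0.321,"wx":0,"wy":0,"wz":0,"grip":10},{"dx":-0.547,"dy":0,"dz":-0.321,"wx":0,"wy":0,"wz":0,"grip":10},{"dx":-0.547,"dy":0,"dz":-0.321,"wx":0,"wy":0,"wz":0,"grip":10},{"dx":-0.547,"dy":0,"dz":-0.321,"wx":0,"wy":0,"wz":0,"grip":10},{"dx":-0.547,"dy":0,"dz":-0.321,"wx":0,"wy":0,"wz":0,"grip":10},{"dx":-0.547,"dy":0,"dz":-0.321,"wx":0,"wy":0,"wz":0,"grip":10},{"dx":-0.547,"dy":0,"dz":-0.321,"wx":0,"wy":0,"wz":0,"grip":10}]'

```text
time_s: 18.32
position: [0.5827, -0.0268, 0.198]
tcp_rot: [[0.49, 0.0, -0.872], [0.872, 0.0, 0.49], [0.0, -1.0, 0.0]]
force: [-0.3, 0.7, -1.4]
opening: 0.178
```

Emit:
drive_tool --commands '[{"dx":-0.547,"dy":0,"dz":-0.321,"wx":0,"wy":0,"wz":0,"grip":10},{"dx":-0.547,"dy":0,"dz":-0.321,"wx":0,"wy":0,"wz":0,"grip":10},{"dx":-0.547,"dy":0,"dz":-0.321,"wx":0,"wy":0,"wz":0,"grip":10},{"dx":-0.547,"dy":0,"dz":-0.321,"wx":0,"wy":0,"wz":0,"grip":10},{"dx":-0.547,"dy":0,"dz":-0.321,"wx":0,"wy":0,"wz":0,"grip":10},{"dx":-0.547,"dy":0,"dz":-0.321,"wx":0,"wy":0,"wz":0,"grip":10},{"dx":-0.547,"dy":0,"dz":-0.321,"wx":0,"wy":0,"wz":0,"grip":10},{"dx":0,"dy":0,"dz":0,"wx":0,"wy":0,"wz":0,"grip":10}]'

```text
time_s: 19.32
position: [0.5866, -0.2058, 0.198]
tcp_rot: [[0.491, 0.001, -0.871], [0.871, -0.001, 0.491], [-0.0, -1.0, -0.001]]
force: [-0.9, 0.2, -2.6]
opening: 0.182
```

Emit:
drive_tool --commands '[{"dx":0,"dy":0,"dz":0,"wx":0,"wy":-0.009,"wz":0,"grip":10},{"dx":0,"dy":0.6,"dz":0,"wx":0,"wy":0,"wz":0,"grip":10},{"dx":0,"dy":0.6,"dz":0,"wx":0,"wy":0,"wz":0,"grip":10},{"dx":0,"dy":0.6,"dz":0,"wx":0,"wy":0,"wz":0,"grip":10},{"dx":0,"dy":0.4,"dz":0,"wx":0,"wy":0,"wz":0,"grip":10},{"dx":0,"dy":0,"dz":0,"wx":0,"wy":0,"wz":0,"grip":10},{"dx":0,"dy":0,"dz":0,"wx":0,"wy":0,"wz":0,"grip":10}]'

```text
time_s: 20.2
position: [0.587, -0.2036, 0.1107]
tcp_rot: [[0.476, 0.001, -0.88], [0.88, -0.001, 0.476], [0.0, -1.0, -0.002]]
force: [0.3, 0.5, -2.9]
opening: 0.183
```

```bash
python3 to.py .5856 -.2033 .0773 61.5
python3 - <<'E'
from h import *
# yaw of bar while held, from scene depth at bar top height; and ring holes now
s=bot.read_state(); zb=s["position"][2]-.0533+.012
for n in("scene","top"):
    im,d,c=cap(n); P=pts(c,d); m=(d>0)&(np.abs(P[...,2]-zb)<.005)&(np.hypot(P[...,0]-.5856,P[...,1]+.2033)<.05)
    q=P[m][:,:2].astype(np.float32)*1000; print(n,m.sum(),cv2.minAreaRect(q) if m.sum()>5 else '')
    if n=="scene": save("s3.png",cv2.convertScaleAbs(np.vstack([cv2.resize(im[185:290,150:290],(400,300),interpolation=2),cv2.resize(im[140:215,275:375],(400,300),interpolation=2)]),alpha=1.6))
E
```

```text
t 20.2 pos [ 0.587  -0.2036  0.1107] yaw 61.6 open 15.9 F [ 0.3  0.5 -2.9] M [ 0.03 -0.13 -0.  ] j6 -91.0
shift units [-0.01   0.836  0.035]
turn units [0.001  0.0011 0.    ]
scene 94 ((604.85009765625, -213.25042724609375), (21.77314567565918, 41.718082427978516), 62.2393798828125)
top 0
```

View pics/s3.png

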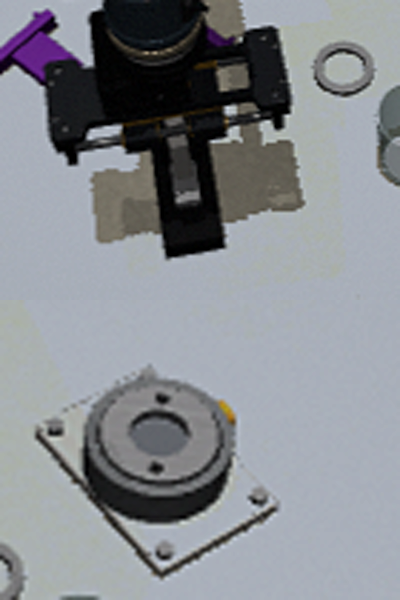

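The picture shows the ring's holes turned, now at crop (163,398)/(156,467). The spanner hangs over the rest at (186,170), aligned with its trough. Lowering now.

Emit:
drive_tool --commands '[{"dx":-0.01,"dy":0.3,"dz":0.035,"wx":0,"wy":0,"wz":0,"grip":10},{"dx":0,"dy":0.2,"dz":0,"wx":0,"wy":0,"wz":0,"grip":10},{"dx":0,"dy":0.15,"dz":0,"wx":0,"wy":0,"wz":0,"grip":10},{"dx":0,"dy":0.1,"dz":0,"wx":0,"wy":0,"wz":0,"grip":10},{"dx":0,"dy":0.06,"dz":0,"wx":0,"wy":0,"wz":0,"grip":10},{"dx":0,"dy":0.025,"dz":0,"wx":0,"wy":0,"wz":0,"grip":10},{"dx":0,"dy":0,"dz":0,"wx":0,"wy":0,"wz":0,"grip":10}]'

```text
time_s: 21.18
position: [0.5848, -0.2032, 0.0773]
tcp_rot: [[0.476, 0.0, -0.879], [0.879, -0.0, 0.476], [-0.0, -1.0, -0.0]]
force: [-2.4, 1.1, 4.4]
opening: 0.181
```

```bash
python3 to.py .5856 -.2033 .0773 61.5
python3 - <<'E'
from h import *
# ring holes now
C=np.array([.5794,.1515]);im,d,c=cap("scene");g=im.mean(2).astype(np.float32)
N=240;a=(np.arange(N)-N/2)*.0005;X,Y=np.meshgrid(C[0]+a,C[1]+a,indexing='ij')
uv=proj(c,np.c_[X.ravel(),Y.ravel(),np.full(N*N,.048)]).astype(np.float32).reshape(N,N,2)
R=cv2.remap(g,uv[...,0],uv[...,1],2);b=cv2.morphologyEx(R,cv2.MORPH_BLACKHAT,cv2.getStructuringElement(2,(35,35)));r=np.hypot(X-C[0],Y-C[1]);b[(r<.025)|(r>.037)]=0
n,l,st,_=cv2.connectedComponentsWithStats((b>.5*b.max()).astype(np.uint8))
H=[np.array([X[l==i].mean(),Y[l==i].mean()]) for i in range(1,n) if st[i,4]>40]
print(H);v=H[0]-H[1];print(np.degrees(np.arctan2(v[1],v[0])),np.linalg.norm(v))
E
```

```text
t 21.18 pos [ 0.5848 -0.2032  0.0773] yaw 61.58 open 15.7 F [-2.4  1.1  4.4] M [ 0.16  0.23 -0.01] j6 -91.1
shift units [ 0.007  0.    -0.019]
turn units [ 0.0001  0.0009 -0.0001]
[array([0.55775962, 0.1733    ]), array([0.60037318, 0.12772222])]
133.07494723997064 0.06239591110738655
```

The ring has turned 54.1° (0.944 rad), inside the 0.9–1.1 expected to reach the stop. The spanner is seated at its original height. Releasing.

Emit:
drive_tool --commands '[{"dx":0,"dy":0,"dz":0,"wx":0,"wy":0,"wz":0,"grip":50},{"dx":0,"dy":0,"dz":0,"wx":0,"wy":0,"wz":0,"grip":50},{"dx":0,"dy":0,"dz":0,"wx":0,"wy":0,"wz":0,"grip":50},{"dx":0,"dy":0,"dz":0,"wx":0,"wy":0,"wz":0,"grip":50}]'

```text
time_s: 21.72
position: [0.585, -0.2033, 0.0764]
tcp_rot: [[0.476, 0.0, -0.879], [0.879, -0.0, 0.476], [-0.0, -1.0, -0.0]]
force: [-0.6, -0.4, 0.4]
opening: 0.529
```

Emit:
drive_tool --commands '[{"dx":0,"dy":-0.3,"dz":0,"wx":0,"wy":0,"wz":0,"grip":50},{"dx":0,"dy":-0.6,"dz":0,"wx":0,"wy":0,"wz":0,"grip":50},{"dx":0,"dy":-0.8,"dz":0,"wx":0,"wy":0,"wz":0,"grip":50},{"dx":0,"dy":-0.8,"dz":0,"wx":0,"wy":0,"wz":0,"grip":50},{"dx":0,"dy":-0.8,"dz":0,"wx":0,"wy":0,"wz":0,"grip":50},{"dx":0,"dy":-0.8,"dz":0,"wx":0,"wy":0,"wz":0,"grip":50},{"dx":0,"dy":0,"dz":0,"wx":0,"wy":0,"wz":0,"grip":50}]'

```text
time_s: 22.6
position: [0.5866, -0.2041, 0.2444]
tcp_rot: [[0.476, 0.007, -0.879], [0.88, -0.004, 0.476], [-0.0, -1.0, -0.008]]
force: [0.4, 0.7, 0.6]
opening: 0.573
```

Emit:
drive_tool --commands '[{"dx":-0.7,"dy":0,"dz":0.2,"wx":0,"wy":0,"wz":0,"grip":50},{"dx":-0.7,"dy":0,"dz":0.2,"wx":0,"wy":0,"wz":0,"grip":50},{"dx":-0.7,"dy":0,"dz":0.2,"wx":0,"wy":0,"wz":0,"grip":50},{"dx":-0.7,"dy":0,"dz":0.2,"wx":0,"wy":0,"wz":0,"grip":50},{"dx":-0.7,"dy":0,"dz":0.2,"wx":0,"wy":0,"wz":0,"grip":50},{"dx":-0.7,"dy":0,"dz":0.2,"wx":0,"wy":0,"wz":0,"grip":50},{"dx":0,"dy":0,"dz":0,"wx":0,"wy":0,"wz":0,"grip":50},{"dx":0,"dy":0,"dz":0,"wx":0,"wy":0,"wz":0,"grip":50}]'

```text
time_s: 23.6
position: [0.4627, -0.3275, 0.24]
tcp_rot: [[0.476, -0.0, -0.879], [0.879, 0.001, 0.476], [0.001, -1.0, 0.001]]
force: [-0.4, 0.6, 0.6]
opening: 0.577
```

```bash
python3 to.py .5 -.3 .25 61.5
python3 - <<'E'
from h import *
im,d,c=cap("scene"); save("s4.png",cv2.convertScaleAbs(cv2.resize(im,None,fx=1.5,fy=1.5,interpolation=2),alpha=1.4))
P=pts(c,d)
m=(d>0)&(P[...,2]>.085)&(P[...,2]<.11)&(np.hypot(P[...,0]-.585,P[...,1]+.2035)<.04)
q=P[m]; print(m.sum(),np.median(q[:,2]),cv2.minAreaRect(q[:,:2].astype(np.float32)*1000))
E
```

```text
t 23.6 pos [ 0.4627 -0.3275  0.24  ] yaw 61.56 open 50.2 F [-0.4  0.6  0.6] M [ 0.14 -0.11  0.01] j6 -108.2
shift units [ 1.049 -0.25  -0.493]
turn units [-0.0007  0.0006  0.0006]
101 0.09505708277379575 ((585.1497802734375, -203.85467529296875), (15.713090896606445, 39.78596115112305), 62.33287048339844)
```

View pics/s4.png

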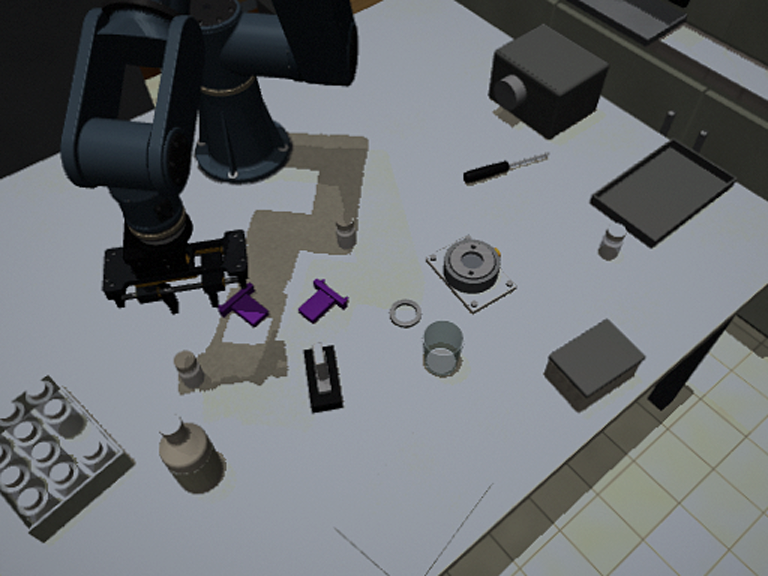

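The spanner stands upright in its rest at (322,370), within 1 mm and 1° of where it started. Nothing else has moved and the gripper is clear. Handing in.

```bash
python3 -c "
from rig import workorder
print(workorder.hand_in())"
```

```text
the job is handed in; nothing more can be done
None
```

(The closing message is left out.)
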